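Lower the ratchet lens arm over the seed dish

ROBOT

A 7-joint arm with a two-finger parallel gripper is mounted at the origin on a cart in front of the work surface, level with it; the furniture and walls round the work are solid. World frame = base frame: x ahead of the robot, y to its left, z up, the work surface at z = 0. Lengths are in m, angles in rad, forces in N, time in s.
With the tool pointing down it reaches from about 0.425 to 0.925 m from the base axis. Payload 6.8 kg.
Tool frame: the origin (TCP) lies at the very end of the fingers, on their centre line; the grasp point (between the pads) lies bot.hold_point_z behind it (bot.hold_point_z is the distance from the TCP to the grasp point, in m); x points along the fingers, z is the direction in which the jaws open and shut, and the axes are right-handed (so a half turn about x gives the same grasp; the last joint's range is limited). The gripper opens to 85 mm and grips with 20 to 120 N. Pads are 22 mm wide; open, the fingers measure 114 mm over their backs; the gripper's body (76 mm by 85 mm) begins 54 mm behind the grasp point. The pads swing forward as they close: fully open they stand 13 mm farther back than shut.
Start: joints at [-1.453, 0.477, 0.022, 1.555, -0.011, 1.109, -0.083], TCP at [0.151, 0.658, 0.231] pointing down, gripper open.
Joint ranges: [-2.96, 2.96], [-0.34, 2.1], [-1.41, 1.46], [0.24, 2.44], [-1.37, 4.51], [0.17, 1.92], [-2.96, 2.96]. Speed limits (rad/s): [2.39, 2.39, 3.14, 3.14, 3.14, 3.14, 3.14].

INTERFACE

Orientations are given as a unit quaternion [w, x, y, z].
In Python, from station import bot gives the robot as it stands.
- The arm moves only by the tool drive_tool, never from a script. Its arguments are lists of equal length, an entry for each row: "slide": the shift along the world's x, y, z in mm, a list of three; "turn": the turn, a rotation vector about the world's x, y, z in rad, a list of three; "gripper": the opening, from 0 (shut) to 1 (fully open). A call has 1 to 10 rows; each row is the pose to reach, as a shift and turn from the pose measured when the call began; what a row does not reach only later rows make up. A row lasts 1/10 s, in which the tool goes at most 50 mm and 8.59 degrees, less where a joint would pass 70% of its speed; a pose out of reach is approached as far as the arm can. A call with a gripper value outside its range is refused whole. The fingers move at their own pace and stop on an object; "squeeze" is the grip in N (left out, the last holds). Time passes only in rows, so rows that repeat a pose let the fingers close. It gives the time, the measured TCP pose, the force and the opening at its end, in the units of the state.
- bot.get_obs(): the state, without advancing time (a new reading comes with each control period).
- bot.read_camera(name): name is "side" or "top"; returns a dict with "color" (480x640x3 uint8, red, green, blue), "fovy" (degrees; the focal length in pixels is half the picture's height over the tangent of half this angle, whatever the lens; pixels are square), "cx", "cy" (the principal point, pixels), "R" (3x3) and "t" (3): a world point X has camera coordinates R X + t. Camera axes: x right, y down, z forward; pixel columns grow to the right and rows downward; lengths in m; the calibration is good to about 2 mm. A picture is of the moment at which its call begins. There is no depth.
- bot.hand_in(): hands the job in, once; it reports no verdict.
The state is a dict: "t": time; "q": joint angles; "joint_vel": joint speeds; "joint_torque": joint torques, N m; "eef_pos": TCP position; "tool_rot": TCP orientation; "contact_force": force on the tool from outside, world axes, zero at the start; "torque": the same for the moment, N m; "gripper_width": opening from 0.0 (shut) to 1.0 (fully open).
Only numpy, scipy, OpenCV 4.12 (cv2) and the standard library are available. Lean on these libraries where they do the work, as an engineer would, in place of code of your own. Each camera call takes 0.05 s, during which the arm holds its last target.

TASK

The lens of the bench stand is held up by a ratchet. Press the red pad of the pawl down until the pawl is clear of the teeth and stays free, then push the arm down by its black cross bar, all the way to its stop, so that the lens lies level over the dish of seeds. Use only the fingertips or the outside of the fingers: grasp nothing, do not push on the lens, leave the dish and the other things standing where they are, and let go at the end.

Things in the scene. Friction and masses are not known exactly. Their poses are not given: they have to be found in the camera images.
- lens_stand: Grey base plate, 84 (x) x 240 (y) x 12 mm, fixed to the desk, with dark steel cheeks. Origin: centre of its underside. In its frame the arm's hinge axis runs along x through (0, -40, 75) mm, the arm points to +y, the red pawl pad lies at the -y end. Cheeks reach 116 mm high, the spine of the pawl above them 122 mm (about 140 mm when free).
- lens_arm (a joint): Angle of the arm, rad: 0 is fully raised (0.80 rad above level), 0.80 is fully down on its stop (level); grows as the arm goes down. The hinge is stiff: the arm stays where it is left and takes about 2 to 5 N down on the cross bar to move. While the pawl is engaged a tooth stops the arm at about 0.17. Starts between 0 and 0.13.
- lens_hinge (a point): Point on the arm's hinge axis, 75 mm above the desk.
- handle_bar (a point): Centre of the black rubber cross bar (T-handle) at the arm's free end: a level cylinder, 64 mm long (along the stand's x), 22 mm in diameter, 205 mm from the hinge axis. It moves with the arm on an arc in the stand's y-z plane: from about 222 mm high and 143 mm from the hinge in +y (arm raised) to 75 mm high and 205 mm from the hinge (down). Push it from above and follow the arc outward.
- pawl (a joint): Angle of the pawl, rad: 0 is engaged in the teeth, 0.35 is its stop, fully free; clear of the teeth above 0.15. Grows as the red pad is pressed down. It is stiff in its pivot: about 2 to 5 N on the pad moves it and it stays where it is left.
- pawl_pad (a point): Middle of the top face of the red pawl pad, 30 (x) x 28 (y) mm, about 114 mm above the desk when engaged; 58 mm to the -y side of the pawl's pivot; it goes down about 20 mm in all as it is pressed.
- lens_mid (a point): Centre of the round lens in its black ring, 84 mm across, on the arm 110 mm from the hinge axis. Not to be pushed on.
- petri_dish: Glass dish with seeds, 60 mm across, 13 mm high, loose on the base plate below the lowered lens. Origin: centre of its underside.
- brass_weight: Brass calibration weight with a knob, 19 mm across, 30 mm high, standing loose on the desk in front of the stand. Origin: centre of its underside.
- marker_pen: White and blue marker pen, 135 mm long, 17 mm thick, lying loose in front of the stand. Origin: centre of its underside.
- sample_jar: Glass sample jar with a red cap, 42 mm across, 80 mm high, loose, left of the stand. Origin: centre of its underside.
- glue_stick: White glue stick standing upright, 25 mm across, 90 mm high, loose, right of the stand. Origin: centre of its underside.
- scissors: Scissors with blue handles, 87 x 199 x 9 mm, lying loose at the right of the desk. Origin: centre of its underside.
Not all that is in view belongs to the job. Several things have the shape of the petri_dish; the one meant has the colours described above.

How it is judged:
By the outcome, as a careful person would: the job done as asked, in the order asked, and still so for the second after the job is handed in, with the robot touching nothing.
It also fails if it takes over 45 s, if anything falls off the work surface, if the arm or the gripper's body presses on something with over 40 N, if the wrist force passes 120 N, or if a joint passes its speed limit or range.

## Working session

There is one attempt and no reset: what is moved stays moved. The work goes in short steps, Python scripts to look and compute and a tool call to move; the robot and the scene stay as the last step left them, time stands still between calls to the robot, and variables do not carry over. Pictures are saved under pics/ and viewed, and the job is handed in when it is done.

Besides the shell and the picture viewer there is one more tool, called after "Call:" as name(argument=value, ...) on one line, values as JSON. drive_tool: Moves the arm, as the interface text tells. Its arguments: {"type":"object","properties":{"slide":{"type":"array"},"turn":{"type":"array"},"gripper":{"type":"array"},"squeeze":{"type":"number"}},"required":["slide","turn","gripper"]}

```bash
ls; mkdir -p pics; python3 - <<'E'
from station import bot
import cv2
o=bot.get_obs()
print({k:(v if not hasattr(v,'round') else v) for k,v in o.items()}, bot.hold_point_z)
for n in("side","top"):
    c=bot.read_camera(n); print(n,c["fovy"],c["cx"],c["cy"],c["R"],c["t"])
    cv2.imwrite(f"pics/{n}0.png",c["color"][:,:,::-1])
E
```

```text
pics
{'t': 0.0, 'q': array([-1.45308603,  0.47777344,  0.02234605,  1.5565105 , -0.01151445,
        1.10926452, -0.08311376]), 'joint_vel': array([ 0.00035583,  0.00039238, -0.00062751,  0.00157597,  0.00118447,
       -0.0001764 , -0.00075539]), 'joint_torque': array([-9.88805641e-05, -5.96472144e+01,  1.60794508e+00, -2.81192815e+01,
        1.24683027e-02,  9.61286947e-03, -2.04765161e-05]), 'eef_pos': array([0.15100919, 0.6572639 , 0.23031877]), 'tool_rot': array([ 0.55267341, -0.44091859,  0.55362666,  0.44004593]), 'contact_force': array([ 1.02268157, -0.82974855, -0.73557133]), 'torque': array([-0.04476606,  0.05486557,  0.05600304]), 'gripper_width': 0.99888727980114} 0.0187
side 52.50054208107509 321.0520677969448 242.68597154819136 [[ 0.07182769 -0.99741576 -0.00160846]
 [-0.88187579 -0.06275366 -0.46728692]
 [ 0.4659784   0.0349826  -0.88410426]] [-0.10170034  0.47968199  0.97720022]
top 56.891244611363 318.6750438507682 238.14554778797776 [[ 0.02836698 -0.99959672  0.0013058 ]
 [-0.99062738 -0.02828701 -0.13363101]
 [ 0.13361405  0.00249715 -0.9910303 ]] [-0.07286323  0.47118643  0.98072536]
```

View pics/side0.png

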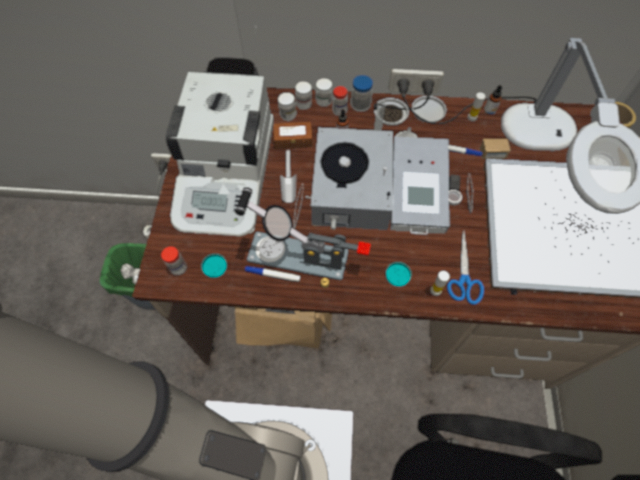

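View pics/top0.png

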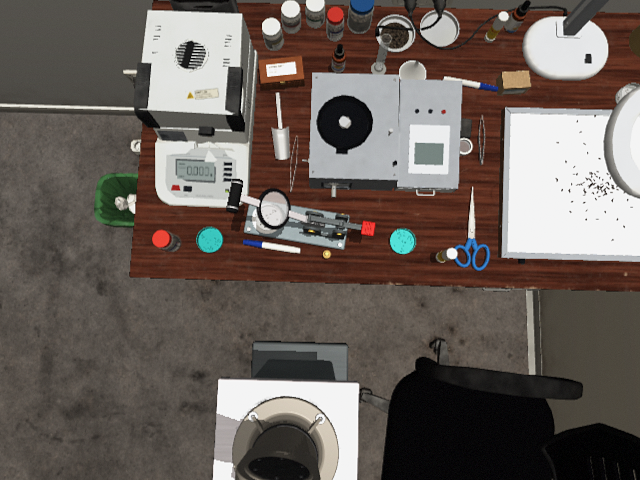

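The stand is at about side (300,255) and top (297,225). Its red pad is at side (364,248), top (368,228), and its black cross bar at side (243,201), top (234,195). Things that could be mistaken for these:
- **Teal-lidded dishes:** top (210,240) and (403,241). The seed dish is under the lens at top (268,218).
- **Red caps:** top (162,239) and (335,20).
- **Black parts of the oven and balance:** near top (245,100).

Next I'll take a close crop.

```bash
python3 - <<'E'
import cv2
a=cv2.imread("pics/side0.png")[170:310,140:400]; b=cv2.imread("pics/top0.png")[150:290,140:420]
cv2.imwrite("pics/side0c.png",cv2.resize(a,None,fx=3,fy=3,interpolation=cv2.INTER_CUBIC))
cv2.imwrite("pics/top0c.png",cv2.resize(b,None,fx=2.8,fy=2.8,interpolation=cv2.INTER_CUBIC))
E
```

```text
(no output)
```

View pics/side0c.png

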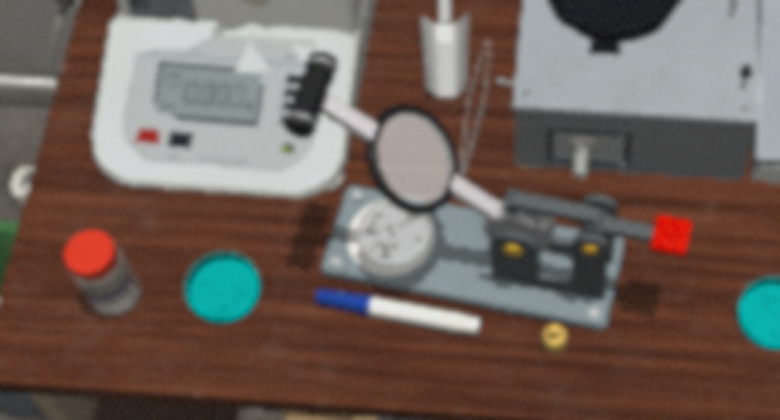

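View pics/top0c.png

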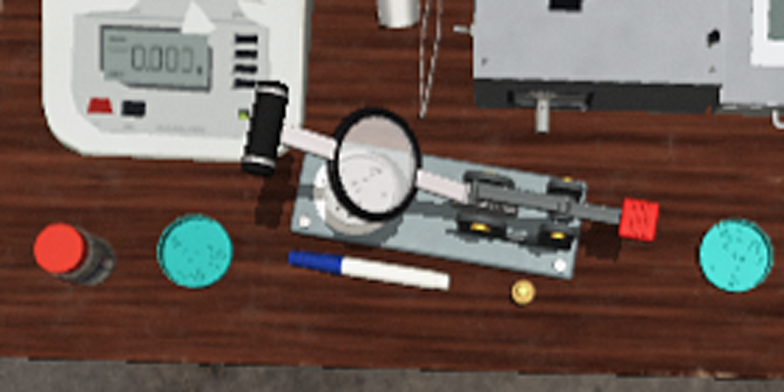

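The crops show the red pad as a clean square, at side (364,248) and top (368,229). The black bar is at about side (243,201) and top (235,196), with the balance's buttons beside it. Next I'll measure both.

```bash
cat > h.py <<'E'
import numpy as np, cv2
def K(c): 
    f=240/np.tan(np.radians(c["fovy"])/2); return f
def ray(c,u,v):
    f=K(c); d=np.array([(u-c["cx"])/f,(v-c["cy"])/f,1.]); R=c["R"]; return -R.T@c["t"], R.T@d
def plane(c,u,v,z):
    o,d=ray(c,u,v); return o+d*(z-o[2])/d[2]
def tri(c1,p1,c2,p2):
    A=np.zeros((3,3));b=np.zeros(3);rs=[]
    for c,p in((c1,p1),(c2,p2)):
        o,d=ray(c,*p); d/=np.linalg.norm(d); M=np.eye(3)-np.outer(d,d);A+=M;b+=M@o; rs.append((M,o))
    X=np.linalg.solve(A,b); return X,[np.linalg.norm(M@(X-o))*1e3 for M,o in rs]
def blobs(m,x0,y0,x1,y1,amin=15):
    w=np.zeros_like(m);w[y0:y1,x0:x1]=m[y0:y1,x0:x1]
    n,l,s,ct=cv2.connectedComponentsWithStats(w.astype(np.uint8)); 
    return [(s[i].tolist(),ct[i].round(2).tolist()) for i in range(1,n) if s[i][4]>=amin],l
def proj(c,X):
    p=c["R"]@np.asarray(X)+c["t"]; f=K(c); return np.array([c["cx"]+f*p[0]/p[2],c["cy"]+f*p[1]/p[2]])
def red(im): 
    r,g,b=[im[:,:,i].astype(int) for i in range(3)]; return (r>150)&(g<90)&(b<90)
def dark(im,t=60): return im.max(2)<t
E
python3 - <<'E'
from h import *; from station import bot
s=bot.read_camera("side");t=bot.read_camera("top")
rs=blobs(red(s["color"]),340,230,385,265)[0];rt=blobs(red(t["color"]),350,210,385,245)[0]
print(rs,rt)
print("pad tri",tri(s,rs[0][1],t,rt[0][1]))
print("pad plane",plane(s,*rs[0][1],.114),plane(t,*rt[0][1],.114))
for th in(40,60):
  bs=blobs(dark(s["color"],th),228,183,256,220)[0];bt=blobs(dark(t["color"],th),222,170,248,215)[0]
  print(bs,bt)
  B=max(bs,key=lambda x:x[0][4])[1];T=max(bt,key=lambda x:x[0][4])[1]
  print("bar",tri(s,B,t,T), plane(s,*B,.215),plane(t,*T,.215))
# base screws from top crop
f=lambda x,y:(140+x/2.8,150+y/2.8)
L=plane(t,*f(303,221),.012);R=plane(t,*f(559,265),.012);print("screws",L,R,np.linalg.norm(L-R))
for n,p,z in (("fl",(291,231),.012),("fr",(573,278),.012),("br",(590,187),.012),("bl",(306,155),.012),("dish",(358,193),.025),("brass",(523,290),.03),("jarcap",(60,247),.08)): print(n,plane(t,*f(*p),z).round(4))
E
```

```text
[([357, 241, 14, 14, 148], [363.36, 247.43])] [([361, 221, 14, 15, 175], [367.63, 227.93])]
pad tri (array([ 0.48826348, -0.16328882,  0.10384782]), [np.float64(0.18350721410283793), np.float64(0.1835072141027524)])
pad plane [ 0.483005   -0.16287264  0.114     ] [ 0.48659456 -0.16200313  0.114     ]
[] [([232, 179, 11, 4, 17], [237.65, 179.76]), ([228, 183, 15, 25, 246], [234.98, 194.46]), ([226, 208, 18, 6, 71], [234.15, 210.51])]Traceback (most recent call last):
  File "<stdin>", line 10, in <module>
ValueError: max() iterable argument is empty
```

```bash
python3 - <<'E'
from h import *; from station import bot
s=bot.read_camera("side");t=bot.read_camera("top")
for ts,tt in ((75,75),(95,95)):
  bs=blobs(dark(s["color"],ts),228,183,256,220)[0];bt=blobs(dark(t["color"],tt),222,170,248,215)[0]
  print(bs,bt)
fs=lambda x,y:(140+x/3,170+y/3)
f=lambda x,y:(140+x/2.8,150+y/2.8)
for n,a,b in (("barback",(323,60),(272,86)),("barfront",(299,127),(258,168)),("barmid",(311,93),(265,128))):
  print(n,tri(s,fs(*a),t,f(*b)))
L=plane(t,*f(303,221),.012);R=plane(t,*f(559,265),.012);print("screws",L,R,np.linalg.norm(L-R))
for n,p,z in (("fl",(291,231),.012),("fr",(573,278),.012),("br",(590,187),.012),("bl",(306,155),.012),("dish",(358,193),.025),("brass",(523,290),.03),("jarcap",(60,247),.08)): print(n,plane(t,*f(*p),z).round(4))
for n,p,z in (("fl",(322,275),.012),("fr",(606,328),.012),("br",(626,235),.012),("bl",(350,185),.012),): print(n,plane(s,*fs(*p),z).round(4))
print(bot.get_obs()['t'])
E
```

```text
[([237, 191, 14, 18, 139], [243.7, 199.07]), ([235, 210, 9, 5, 34], [239.24, 211.82])] [([224, 173, 8, 3, 16], [227.19, 174.12]), ([222, 178, 26, 37, 460], [235.2, 198.67])]
[([235, 190, 16, 25, 210], [242.58, 201.7])] [([224, 173, 8, 3, 20], [227.25, 174.2]), ([222, 178, 26, 37, 523], [234.99, 199.44])]
barback (array([0.55554636, 0.09816388, 0.20936032]), [np.float64(1.0372836048318004), np.float64(1.0372836048317415)])
barfront (array([0.49830001, 0.10584924, 0.20912107]), [np.float64(0.1267963651987195), np.float64(0.12679636519870247)])
barmid (array([0.52560788, 0.10157879, 0.21142381]), [np.float64(0.425265344835831), np.float64(0.4252653448357667)])
screws [0.49274047 0.10577259 0.012     ] [ 0.46187268 -0.10855076  0.012     ] 0.2165347960729447
fl [0.484  0.1153 0.012 ]
fr [ 0.4513 -0.1204  0.012 ]
br [ 0.5284 -0.1331  0.012 ]
bl [0.5489 0.106  0.012 ]
dish [0.5155 0.0594 0.025 ]
brass [ 0.4384 -0.0789  0.03  ]
jarcap [0.4566 0.2822 0.08  ]
fl [0.4768 0.1135 0.012 ]
fr [ 0.4462 -0.1204  0.012 ]
br [ 0.5311 -0.1325  0.012 ]
bl [0.562  0.1019 0.012 ]
0.3
```

```bash
python3 - <<'E'
from h import *; from station import bot
from scipy.spatial.transform import Rotation as R
q=bot.get_obs()['tool_rot'];r=R.from_quat(np.r_[q[1:],q[0]]);print(r.as_matrix().round(3))
E
```

```text
[[-0.    -0.975  0.224]
 [-0.001  0.224  0.975]
 [-1.    -0.    -0.001]]
```

Call:
drive_tool(slide=[[15, -20, 30], [40, -55, 60], [70, -95, 90], [100, -135, 110], [130, -175, 120], [165, -215, 120], [200, -255, 120], [235, -295, 120], [265, -335, 120], [290, -375, 120]], turn=[[0, 0, -0.07], [0, 0, -0.14], [0, 0, -0.21], [0, 0, -0.28], [0, 0, -0.35], [0, 0, -0.43], [0, 0, -0.51], [0, 0, -0.59], [0, 0, -0.67], [0, 0, -0.75]], gripper=[0, 0, 0, 0, 0, 0, 0, 0, 0, 0])

```text
t: 1.3
eef_pos: [0.4302, 0.2986, 0.3512]
tool_rot: [0.676, -0.206, 0.676, 0.206]
contact_force: [1.0, 0.4, -0.7]
gripper_width: -0.001
```

Call:
drive_tool(slide=[[20, -45, 0], [35, -90, 0], [50, -135, 0], [60, -180, 0], [65, -225, 0], [70, -270, 0], [70, -315, 0], [65, -360, 0], [60, -410, -20], [55, -465, -60]], turn=[[0, 0, -0.07], [0, 0, -0.14], [0, 0, -0.21], [0, 0, -0.28], [0, 0, -0.35], [0, 0, -0.43], [0, 0, -0.51], [0, 0, -0.59], [0, 0, -0.67], [0, 0, -0.74]], gripper=[0, 0, 0, 0, 0, 0, 0, 0, 0, 0])

```text
t: 2.3
eef_pos: [0.4875, -0.151, 0.3052]
tool_rot: [0.707, 0.054, 0.703, -0.053]
contact_force: [1.3, 0.9, 0.0]
gripper_width: 0.002
```

Call:
drive_tool(slide=[[0, 0, 0]], turn=[[0, 0, 0]], gripper=[0])

```text
t: 2.4
eef_pos: [0.4839, -0.1564, 0.3026]
tool_rot: [0.705, 0.057, 0.705, -0.058]
contact_force: [0.3, -0.6, -0.2]
gripper_width: 0.003
```

Call:
drive_tool(slide=[[1, -11, -40], [1, -11, -80], [1, -11, -120], [1, -11, -150], [1, -11, -168], [1, -11, -168], [1, -11, -168]], turn=[[0, 0, 0], [0, 0, 0], [0, 0, 0], [0, 0, 0], [0, 0, 0], [0, 0, 0], [0, 0, 0]], gripper=[0, 0, 0, 0, 0, 0, 0])

```text
t: 3.1
eef_pos: [0.4853, -0.1673, 0.1351]
tool_rot: [0.705, 0.057, 0.705, -0.058]
contact_force: [0.7, 0.2, -0.6]
gripper_width: -0.003
```

```bash
python3 - <<'E'
from h import *; from station import bot
o=bot.get_obs();X=o['eef_pos'];print(X,o['contact_force'])
ims=[]
for n in("side","top"):
    c=bot.read_camera(n);im=c["color"][:,:,::-1].copy()
    print(n,proj(c,X),proj(c,[.4866,-.162,.114]))
    ims.append(cv2.resize(im[170:310,220:420],None,fx=3.9,fy=3.9,interpolation=cv2.INTER_CUBIC)[:,:])
cv2.imwrite("pics/s1.png",ims[0]);cv2.imwrite("pics/t1.png",ims[1])
E
```

```text
[ 0.48526176 -0.16730775  0.1351145 ] [ 0.71589886  0.22226459 -0.5939468 ]
side [366.11232836 242.28117457] [363.02278761 245.99250051]
top [371.33742006 227.03635438] [367.62854779 227.92740658]
```

View pics/s1.png

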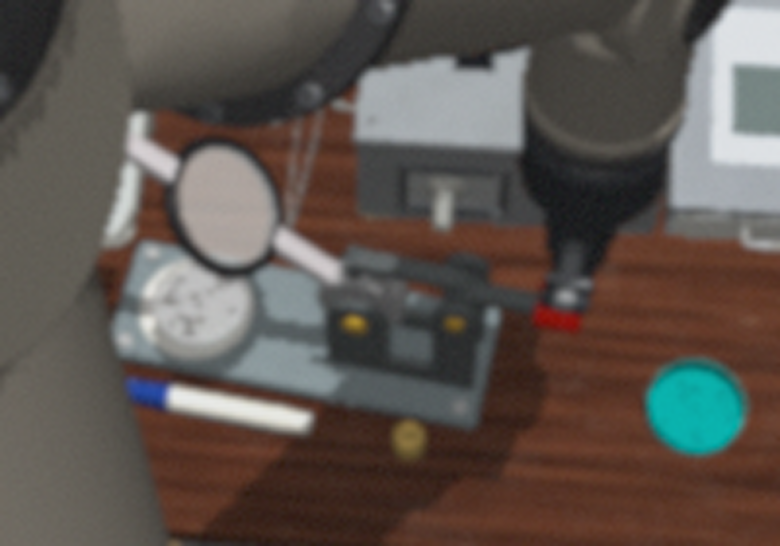

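View pics/t1.png

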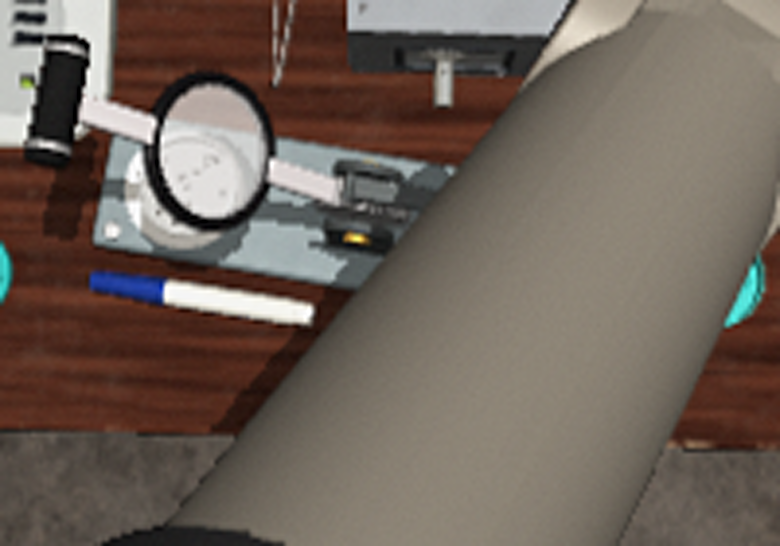

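The tips sit just above the red pad, which shows at crop (558,318), i.e. side (363,251). The arm and dish look undisturbed. Next I'll press gently.

Call:
drive_tool(slide=[[-1, 2, -8], [-1, 2, -13], [-1, 2, -17], [-1, 2, -20], [-1, 2, -23], [-1, 2, -26]], turn=[[0, 0, 0], [0, 0, 0], [0, 0, 0], [0, 0, 0], [0, 0, 0], [0, 0, 0]], gripper=[0, 0, 0, 0, 0, 0])

```text
t: 3.8
eef_pos: [0.4848, -0.1661, 0.1098]
tool_rot: [0.706, 0.057, 0.704, -0.058]
contact_force: [-1.3, -2.6, 3.5]
gripper_width: -0.0
```

Call:
drive_tool(slide=[[0, 0, -3], [0, 0, -6], [0, 0, -9], [0, 0, -12], [0, 0, -14]], turn=[[0, 0, 0], [0, 0, 0], [0, 0, 0], [0, 0, 0], [0, 0, 0]], gripper=[0, 0, 0, 0, 0])

```text
t: 4.3
eef_pos: [0.4848, -0.1663, 0.0955]
tool_rot: [0.706, 0.057, 0.704, -0.058]
contact_force: [-1.5, -1.8, 1.2]
gripper_width: -0.001
```

Call:
drive_tool(slide=[[0, 0, -2], [0, 0, -3]], turn=[[0, 0, 0], [0, 0, 0]], gripper=[0, 0])

```text
t: 4.5
eef_pos: [0.4851, -0.1663, 0.094]
tool_rot: [0.706, 0.058, 0.704, -0.058]
contact_force: [-7.9, 1.5, 32.2]
gripper_width: 0.001
```

The force jumped at z 0.094, so the pawl is at its stop. I'll lift off and look.

Call:
drive_tool(slide=[[0, 0, 10], [0, -2, 40], [0, -5, 80], [0, -5, 120], [0, -5, 160], [10, 20, 200], [20, 60, 220], [30, 105, 230], [35, 140, 230], [35, 140, 230]], turn=[[0, 0, 0], [0, 0, 0], [0, 0, 0], [0, 0, 0], [0, 0, 0], [0, 0, 0], [0, 0, 0], [0, 0, 0], [0, 0, 0], [0, 0, 0]], gripper=[0, 0, 0, 0, 0, 0, 0, 0, 0, 0])

```text
t: 5.5
eef_pos: [0.521, -0.0191, 0.3239]
tool_rot: [0.706, 0.055, 0.704, -0.053]
contact_force: [-0.1, 0.2, -0.3]
gripper_width: 0.002
```

```bash
cat > look.py <<'E'
import sys
from h import *; from station import bot
k=sys.argv[1]
o=bot.get_obs();print(o['t'],o['eef_pos'],o['contact_force'])
for n in("side","top"):
    c=bot.read_camera(n);im=c["color"][:,:,::-1]
    cv2.imwrite(f"pics/{n}{k}.png",cv2.resize(im[160:300,190:390],None,fx=3.9,fy=3.9,interpolation=cv2.INTER_CUBIC))
    cv2.imwrite(f"pics/{n}{k}_full.png",im)
    for b in blobs(red(c["color"]),340,210,390,270)[0]: print(n,b, plane(c,*b[1],.094))
E
python3 look.py 2
```

```text
5.5 [ 0.52096396 -0.01905825  0.32388547] [-0.12945211  0.23947868 -0.34350833]
side ([356, 245, 13, 14, 134], [362.34, 251.43]) [ 0.48297034 -0.16204538  0.094     ]
top ([360, 222, 13, 16, 153], [366.29, 229.33]) [ 0.48669771 -0.1613379   0.094     ]
```

View pics/side2.png

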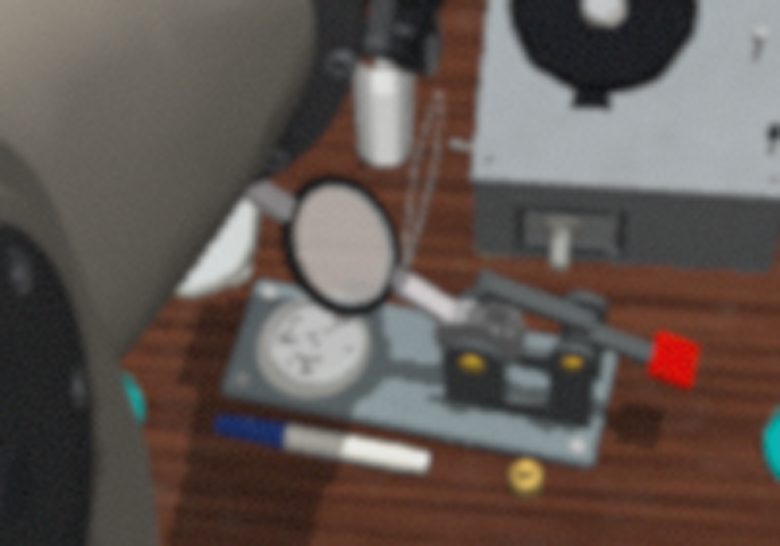

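View pics/top2.png

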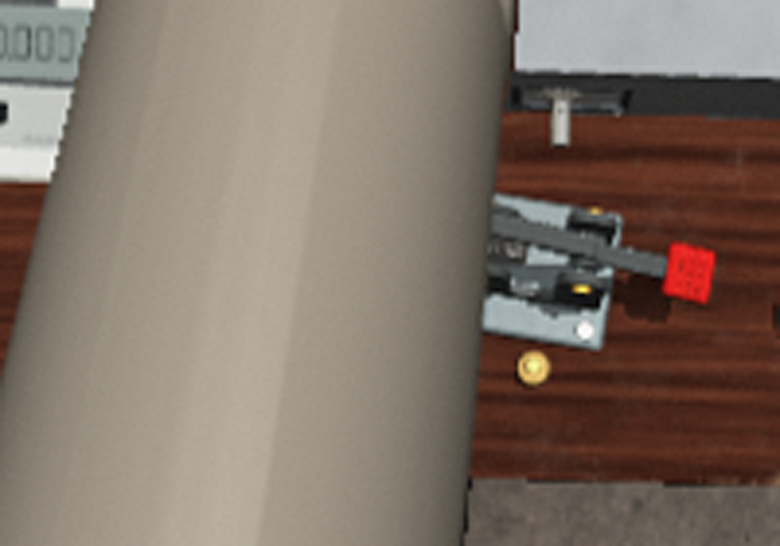

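The pad has dropped (side row 247→251) and the pawl nose stands clear above the teeth at crop (485,280), so the pawl stays free. Next I'll move above the bar.

Call:
drive_tool(slide=[[2, 40, 0], [3, 80, 0], [5, 115, -20], [5, 124, -50], [5, 124, -80], [5, 124, -80]], turn=[[0, 0, 0], [0, 0, 0], [0, 0, 0], [0, 0, 0], [0, 0, 0], [0, 0, 0]], gripper=[0, 0, 0, 0, 0, 0])

```text
t: 6.2
eef_pos: [0.5223, 0.0975, 0.2402]
tool_rot: [0.703, 0.056, 0.706, -0.058]
contact_force: [-0.5, -0.1, -0.3]
gripper_width: 0.001
```

```bash
python3 look.py 3
```

```text
6.2 [0.52227837 0.097466   0.24021659] [-0.47180749 -0.14312978 -0.27185246]
side ([356, 245, 13, 14, 133], [362.38, 251.45]) [ 0.48292556 -0.16213831  0.094     ]
top ([360, 222, 13, 16, 151], [366.31, 229.42]) [ 0.48650323 -0.16138362  0.094     ]
```

View pics/side3.png

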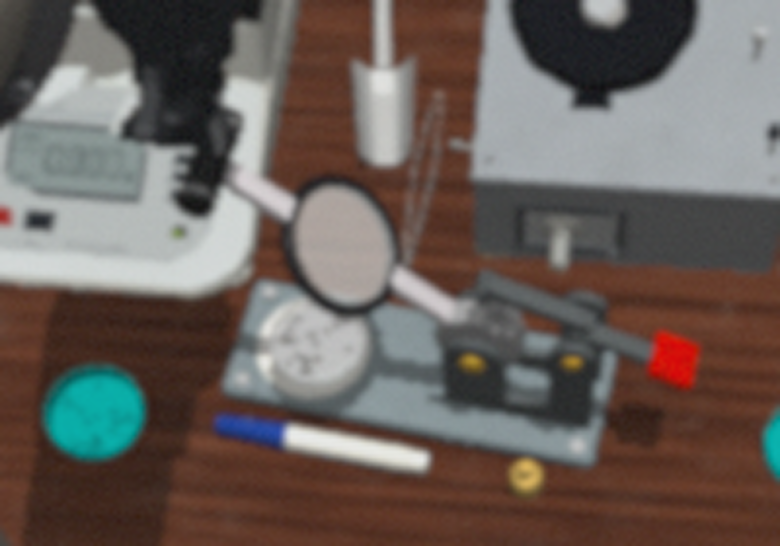

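View pics/top3.png

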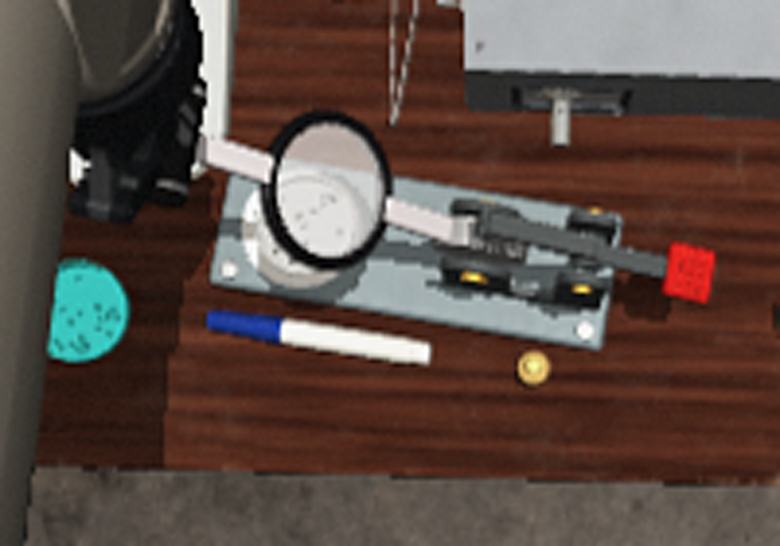

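```bash
python3 - <<'E'
from h import *; from station import bot
X=bot.get_obs()['eef_pos'];print(X)
for n in("side","top"):
    c=bot.read_camera(n)
    for P in (X,[.5256,.1016,.2125]): p=proj(c,P);print(n,p,(p-[190,160])*3.9)
    im=c["color"][140:230,180:280,::-1]
    cv2.imwrite(f"pics/{n}4.png",cv2.resize(im,None,fx=6,fy=6,interpolation=cv2.INTER_CUBIC))
E
```

```text
[0.52509112 0.0974137  0.24410814]
side [243.17425678 192.75744724] [207.37960144 127.75404425]
side [243.38298936 200.71296288] [208.19365851 158.78055524]
top [233.80249018 191.96047473] [170.82971169 124.64585146]
top [234.75354683 195.58381533] [174.53883262 138.77687978]
```

View pics/side4.png

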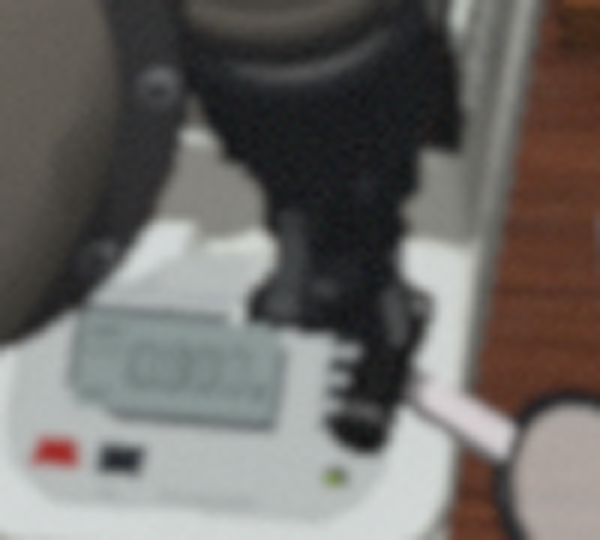

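View pics/top4.png

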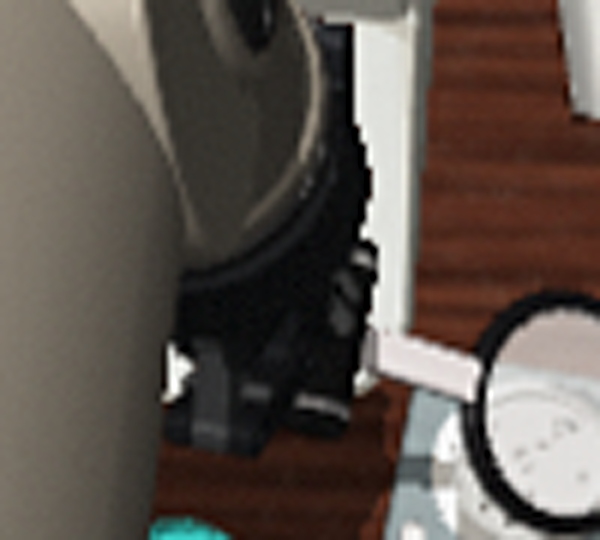

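```bash
python3 - <<'E'
from h import *; from station import bot
s=bot.read_camera("side");t=bot.read_camera("top")
o=bot.get_obs();print(o['eef_pos'],o['tool_rot'])
for a,b in (((227.5,185),(216.7,206.7)),((248,191.7),(239,187.5)),((240,212),(234.5,209.5))): print(tri(s,a,t,b))
from scipy.spatial.transform import Rotation as R
q=o['tool_rot'];print(R.from_quat(np.r_[q[1:],q[0]]).as_matrix().round(3))
for n,c in(("s",s),("t",t)):
    im=c["color"][120:230,170:290,::-1].astype(float)
    im=255*(im/255)**.45
    cv2.imwrite(f"pics/{n}5.png",cv2.resize(im.clip(0,255).astype(np.uint8),None,fx=5,fy=5,interpolation=cv2.INTER_CUBIC))
E
```

```text
[0.52599596 0.09852753 0.24530946] [ 0.70657372  0.05765908  0.70301455 -0.05656462]
(array([0.47745657, 0.10495347, 0.34013418]), [np.float64(0.8673910656348556), np.float64(0.8673910656348834)])
(array([0.53692157, 0.09080222, 0.23112516]), [np.float64(0.028782356744739286), np.float64(0.028782356744713637)])
(array([0.49930318, 0.10339354, 0.20889665]), [np.float64(2.017296610859919), np.float64(2.0172966108599795)])
[[ 0.005  0.161  0.987]
 [ 0.001  0.987 -0.161]
 [-1.     0.002  0.005]]
```

View pics/s5.png

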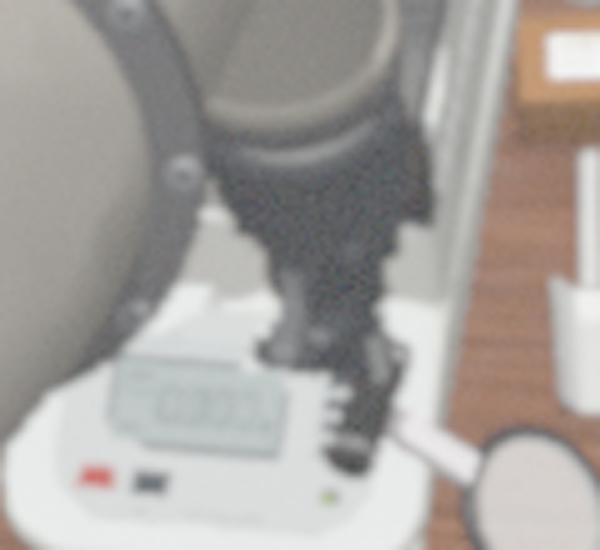

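View pics/t5.png

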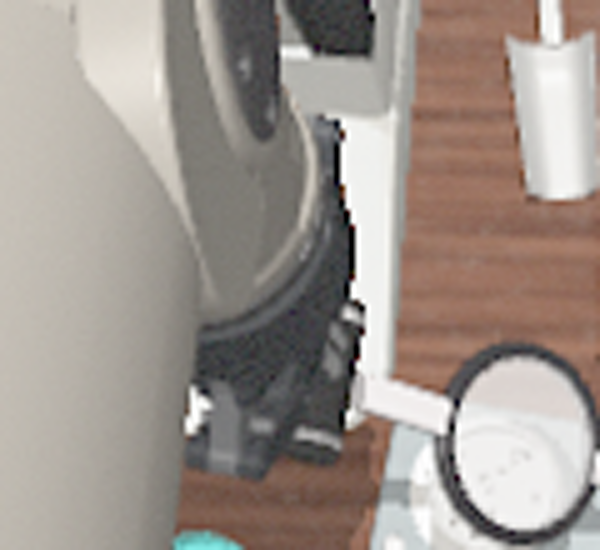

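The tool is directly above the bar: TCP projects to side (243,193), with the bar at (243,201). The darker lump beside it is the gripper knuckle, 95 mm higher up. I'll lower to contact.

Call:
drive_tool(slide=[[0, 4, -6], [0, 4, -12], [0, 4, -17], [0, 5, -20], [0, 6, -23], [0, 8, -26]], turn=[[0, 0, 0], [0, 0, 0], [0, 0, 0], [0, 0, 0], [0, 0, 0], [0, 0, 0]], gripper=[0, 0, 0, 0, 0, 0])

```text
t: 7.1
eef_pos: [0.5269, 0.1094, 0.2203]
tool_rot: [0.707, 0.058, 0.702, -0.055]
contact_force: [-1.0, 7.2, 9.6]
gripper_width: 0.0
```

Call:
drive_tool(slide=[[1, 6, -7], [2, 10, -14], [3, 15, -22], [3, 20, -31], [4, 24, -40], [4, 28, -49]], turn=[[0, 0, 0], [0, 0, 0], [0, 0, 0], [0, 0, 0], [0, 0, 0], [0, 0, 0]], gripper=[0, 0, 0, 0, 0, 0])

```text
t: 7.7
eef_pos: [0.532, 0.139, 0.1713]
tool_rot: [0.708, 0.059, 0.702, -0.054]
contact_force: [1.7, 2.9, 3.9]
gripper_width: 0.002
```

```bash
python3 look.py 6
```

```text
7.7 [0.53200897 0.13898572 0.17126786] [1.69300608 2.85896153 3.85319887]
side ([356, 245, 13, 14, 133], [362.38, 251.45]) [ 0.48292556 -0.16213831  0.094     ]
top ([360, 222, 13, 16, 153], [366.29, 229.33]) [ 0.48669771 -0.1613379   0.094     ]
```

View pics/side6.png

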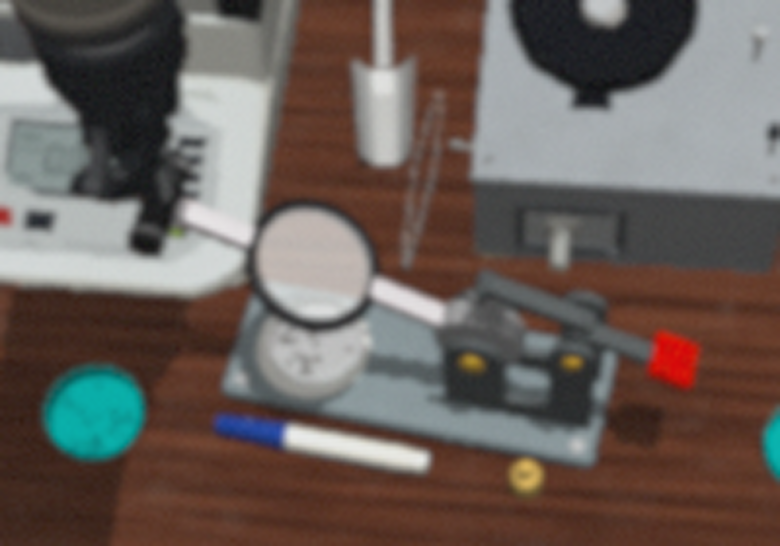

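View pics/top6.png

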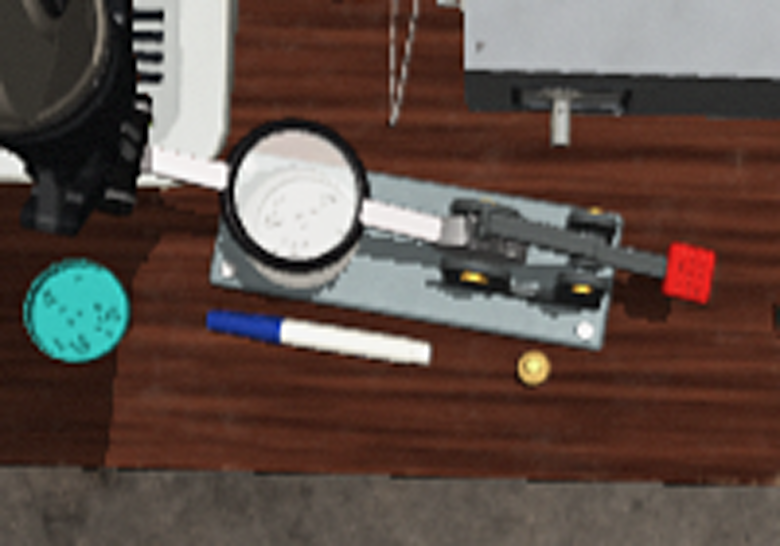

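The bar is following at side crop (152,222), and the lens is now over the dish. The pawl is still free. Continuing.

Call:
drive_tool(slide=[[0, 2, -8], [1, 5, -17], [1, 7, -26], [1, 9, -35], [1, 11, -44], [2, 13, -53], [2, 14, -62], [2, 15, -70]], turn=[[0, 0, 0], [0, 0, 0], [0, 0, 0], [0, 0, 0], [0, 0, 0], [0, 0, 0], [0, 0, 0], [0, 0, 0]], gripper=[0, 0, 0, 0, 0, 0, 0, 0])

```text
t: 8.6
eef_pos: [0.5321, 0.1528, 0.099]
tool_rot: [0.707, 0.058, 0.703, -0.055]
contact_force: [0.7, 1.3, 2.5]
gripper_width: 0.002
```

Call:
drive_tool(slide=[[0, 0, -3], [0, 1, -6], [0, 1, -9], [0, 1, -11]], turn=[[0, 0, 0], [0, 0, 0], [0, 0, 0], [0, 0, 0]], gripper=[0, 0, 0, 0])

```text
t: 9.0
eef_pos: [0.5318, 0.1532, 0.0878]
tool_rot: [0.706, 0.057, 0.703, -0.055]
contact_force: [0.2, -0.6, 2.0]
gripper_width: -0.002
```

Call:
drive_tool(slide=[[0, 0, -2], [0, 0, -3]], turn=[[0, 0, 0], [0, 0, 0]], gripper=[0, 0])

```text
t: 9.2
eef_pos: [0.532, 0.1533, 0.0856]
tool_rot: [0.706, 0.058, 0.703, -0.055]
contact_force: [-5.3, -1.0, 17.7]
gripper_width: 0.004
```

Call:
drive_tool(slide=[[0, 0, -1], [0, 0, -2]], turn=[[0, 0, 0], [0, 0, 0]], gripper=[0, 0])

```text
t: 9.4
eef_pos: [0.5321, 0.1533, 0.0853]
tool_rot: [0.706, 0.058, 0.704, -0.054]
contact_force: [-9.7, -1.5, 29.0]
gripper_width: -0.001
```

Call:
drive_tool(slide=[[0, 0, 8], [0, 0, 40], [0, 0, 80], [0, 0, 120], [-10, 40, 160], [-30, 80, 180], [-50, 120, 200], [-70, 160, 200], [-90, 200, 200], [-90, 200, 200]], turn=[[0, 0, 0], [0, 0, 0], [0, 0, 0], [0, 0, 0], [0, 0, 0], [0, 0, 0], [0, 0, 0], [0, 0, 0], [0, 0, 0], [0, 0, 0]], gripper=[0, 0, 0, 0, 0, 0, 0, 0, 0, 0])

```text
t: 10.4
eef_pos: [0.4375, 0.3605, 0.2849]
tool_rot: [0.706, 0.055, 0.705, -0.05]
contact_force: [-0.2, 0.2, 0.4]
gripper_width: -0.001
```

```bash
python3 look.py 7
```

```text
10.4 [0.43750803 0.36051275 0.28487867] [-0.19322066  0.17684493  0.37598846]
side ([356, 245, 13, 14, 133], [362.38, 251.45]) [ 0.48292556 -0.16213831  0.094     ]
top ([360, 222, 13, 16, 151], [366.31, 229.42]) [ 0.48650323 -0.16138362  0.094     ]
```

View pics/side7_full.png

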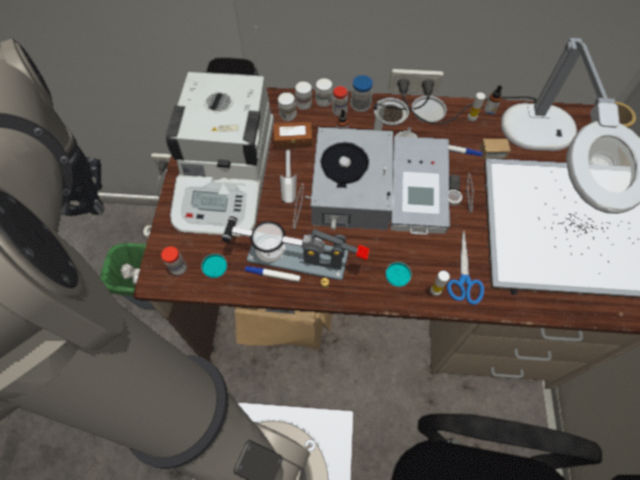

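View pics/top7.png

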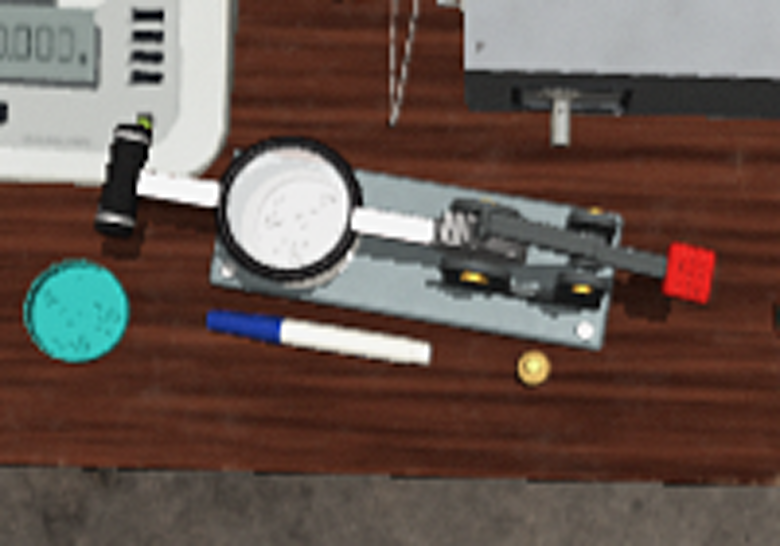

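The bar is down at side (230,230), top crop (122,180), and the lens lies over the dish. The pawl is free and the other things look unmoved. One numeric check before handing in.

```bash
python3 - <<'E'
from h import *; from station import bot
s=bot.read_camera("side");t=bot.read_camera("top")
bs=blobs(dark(s["color"],95),220,214,240,245)[0];bt=blobs(dark(t["color"],60),212,188,232,223)[0];print(bs,bt)
B=max(bs,key=lambda x:x[0][4])[1];T=max(bt,key=lambda x:x[0][4])[1]
print("bar",tri(s,B,t,T))
for n,c in(("side",s),("top",t)):
    a=cv2.imread(f"pics/{n}0.png")[:,:,::-1];d=cv2.absdiff(a,c["color"]).max(2)>60
    print(n,[b for b in blobs(d,140,170,500,310,12)[0]])
    for b,p in(("bar",(.533,.155,.075)),): print(proj(c,p))
E
```

```text
[([220, 218, 20, 27, 259], [229.37, 234.65])] [([220, 192, 9, 4, 15], [224.93, 192.8]), ([214, 195, 18, 28, 275], [222.2, 209.99])]
bar (array([0.52883655, 0.16039612, 0.04892231]), [np.float64(0.34517560697672406), np.float64(0.3451756069767392)])
side [([235, 187, 19, 29, 251], [244.39, 200.55]), ([244, 206, 60, 39, 959], [276.22, 226.08]), ([224, 217, 12, 19, 134], [229.76, 226.08]), ([252, 243, 31, 14, 111], [265.81, 249.06]), ([359, 242, 12, 6, 46], [365.02, 244.15]), ([356, 253, 12, 6, 44], [362.07, 255.32])]
[229.90307961 228.00630416]
top [([216, 179, 32, 38, 592], [232.24, 198.1]), ([262, 189, 42, 48, 541], [281.15, 209.95]), ([244, 196, 29, 38, 418], [256.28, 216.93]), ([215, 213, 10, 6, 28], [220.07, 215.39]), ([307, 214, 3, 8, 12], [307.92, 217.75]), ([358, 221, 17, 17, 77], [368.45, 228.36])]
[222.3764824  205.88126806]
```

```bash
python3 - <<'E'
from station import bot
print(bot.hand_in(), bot.get_obs()['t'])
E
```

```text
the job is handed in; nothing more can be done
the job is handed in; nothing more can be done
```

The lens arm is down on its stop with the lens over the seed dish, and I've handed the job in. The last reading before handing in was at about 10.4 s, with the robot clear of everything.

- **Pawl:** I pressed the red pad with the closed fingertips until it met its stop. The tip was at z 0.094 m and the force rose to 32 N. After I lifted off, the pad stayed down in every later picture.
- **Arm:** I pushed the cross bar down along its arc to its stop. The tip was at z 0.0853 m, against an expected bar top of 0.086 m, and the force rose to 29 N. I then lifted off and moved away.
- **Last checks:** In the top picture the bar is at about (221,206), and the fully-down position projects to (222,206). Comparing first and last pictures, the only changes were at the lens arm, its shadow and the pawl. The dish, pen, weight, jar and scissors showed no change, and the glue stick none as far as the comparison reached.
- **Check that disagreed:** Locating the lowered bar automatically from both cameras put it at z 0.049 m instead of 0.075 m. The bar's mask also picked up dark wood and shadow, so I relied on the contact height and the bar's position in the top picture.

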